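# Emboss a price plaque with the counter press

## Robot

A 7-joint arm with a two-finger parallel gripper is mounted at the origin on the work surface. World frame = base frame: x ahead of the robot, y to its left, z up, the work surface at z = 0. Lengths are in mm, angles in rad, forces in N, time in s.
With the tool pointing down it reaches from about 425 to 1025 mm from the base axis. Payload 3.6 kg.
Tool frame: the origin (TCP) lies at the very end of the fingers, on their centre line; the grasp point (between the pads) lies 19 mm behind it (ctrl.tcp_to_grasp is the distance from the TCP to the grasp point, in mm); z points along the fingers, y is the line along which they close (so a half turn about z gives the same grasp; the last joint's range is limited). The gripper opens to 85 mm and grips with 20 to 120 N. Pads are 22 mm wide; open, the fingers measure 114 mm over their backs; the gripper's body (76 mm by 85 mm) begins 54 mm behind the grasp point. The pads swing forward as they close: fully open they stand 13 mm farther back than shut.
Start: joints at [-1.373, 0.591, 0.048, 1.609, -0.033, 0.943, -0.034], TCP at [207.867, 694.565, 197.402] pointing down, gripper open.
Joint ranges: [-2.69, 2.69], [-0.47, 2.24], [-1.27, 1.36], [0.19, 2.51], [-1.53, 4.68], [0.08, 2.07], [-3.09, 3.09]. Speed limits (rad/s): [2.57, 2.57, 3.14, 3.14, 3.14, 3.14, 3.14].

## Interface

Orientations are given as a unit quaternion [w, x, y, z].
In Python, from plant import ctrl, cams gives the robot as it stands.
- The arm moves only by the tool step_arm, never from a script. Its arguments are lists of equal length, an entry for each row: "translation": the shift along the tool's x, y, z as a fraction of full scale, a list of three; "yaw": the turn about the tool's z as a fraction of full scale; "fingers": the finger opening in mm, from 0 to 85.4. In form: {"translation": [[x, y, z], ...], "yaw": [yaw, ...], "fingers": [fingers, ...]}. A call has 1 to 5 rows; each row is the pose to reach, as a shift and turn from the pose commanded when the call began, along the tool's axes at that moment, turning the shorter way round; what a row does not reach only later rows make up. Full scale, the value 1, is 200 mm for a shift and 180 degrees for a turn. A row lasts 1/8 s, in which the tool goes at most 62.5 mm and 10.7 degrees, less where a joint would pass 70% of its speed; a pose out of reach is approached as far as the arm can. A call with a number of a shift or a turn outside -1 to 1 is refused whole. A call with a gripper value outside its range is refused whole. The fingers move at their own pace and stop on an object; the grip force is fixed at half the most. Time passes only in rows, so rows that repeat a pose let the fingers close. It gives the time, the measured TCP pose, the force, the opening and the grip force at its end, in the units of the state.
- ctrl.get_obs(): the state, without advancing time (a new reading comes with each control period).
- cams.read_camera(name): name is "scene" or "side" or "wrist"; returns (picture, depth): 400x640x3 uint8, red, green, blue; 400x640 float32, mm along the optical axis (not along the pixel's ray), 0 where there is no reading.
- cams.camera_info(name): a dict with "K" (3x3 intrinsics, pixels), "xyz" and "rotation" of the camera in the world. Camera axes: x right, y down, z forward; pixel columns grow to the right and rows downward; lengths in mm; the calibration is good to about 2 mm. The wrist camera is an equidistant fisheye: a pixel r from the principal point sees the ray r / f radians off the axis. A picture is of the moment at which its call begins: read the wrist's pose just before it. camera_info takes no time and is no camera call; for the wrist camera it gives the pose at the moment of the call.
- ctrl.hand_in(): hands the job in; it is judged then, once.
The state is a dict: "t": time; "joint_pos": joint angles; "qd": joint speeds; "joint_efforts": joint torques, N m; "ee_pos": TCP position; "tcp_rot": TCP orientation; "contact_force": force on the tool from outside, world axes, zero at the start; "torque": the same for the moment, N m; "width": finger opening in mm; "finger_force": force on a finger pad.
Only numpy, scipy, OpenCV 4.12 (cv2) and the standard library are available. Lean on these libraries where they do the work, as an engineer would, in place of code of your own. Each camera call takes 0.05 s, during which the arm holds its last target. There are 200 camera calls.

## Task

Take the blank ivory price plaque from its riser, lay it on the embossing press's bed and slide it lengthwise between the guides, gently, until it is fully home against the back stop. Then press the red plunger cap straight down until it bottoms firmly on its hidden depth stop - past the softer spring resistance, but never with more than 25 N - hold it there a moment, and let it spring fully back up, leaving the plaque in place. Do not disturb the dessert glasses, the jar or the pastry brush.

Things in the scene. Friction and masses are not known exactly. Their poses are not given: they have to be found in the camera images.
- plaque_center (a point): Blank price plaque, stiff ivory plastic, two thin gold lines along it, 120 (its x) x 50 (its y) x 8 mm thick, 60 g, loose. The point is its centre, 4 mm above its underside. It lies flat, centred and in line (to a few mm and degrees) on a black riser 92 x 32 x 22 mm high; ends and long edges overhang. Grasp it across its width near one end; either end may go in first
- press_home (a point): Where the plaque's centre must be when home in the grey bench press (205 x 96 mm, bolted down). x points into the press along the channel, z up. The bed is 4 mm below the point. The 54 mm wide channel between 10 mm high steel side guides runs from x = 2 to the back stop's face at x = 60 mm (flared mouth from x = -13). The plunger axis is at x = 30, y = 0
- press_tongue (a point): Front tip of the press's aluminium tongue, on its top face, level with the bed: 55 mm before home along the channel, axes as for home. The tongue, 28 mm wide and 50 mm long, carries the plaque before the bed; the base plate beside it is only 12 mm high, so fingers fit there. The gripped plaque can be set on the tongue and slid in level
- cap_top (a point): Centre of the flat top of the red plunger cap, 44 mm across, 178 mm above the table when up; press straight down here. The brass die below it (28 mm across) hangs 18 mm above the bed when up; the head's underside (44 mm wide, front face 20 mm before the plunger axis) is 52 mm above the bed
- cap: The red plunger cap, 14 mm thick; origin at the centre of its underside, z up. It is bottomed firmly when it bears on the stop with over 4 N, which takes 11 to 14 N in all from the finger, the more the deeper the stop is set; 17 N is a good aim
- plunger (a joint): Plunger stroke in m: 0 up, growing as pressed. Its return spring pushes back with about 2 N at the start and 5 N at 20 mm. At about 10 mm the sprung die lands on the plaque and adds up to 5 N more by 23 mm: that is not the bottom
- head: Grey head of the press, fixed; origin on the plunger axis at table height, axes as for home. The depth stop inside it cannot be seen and is set anywhere from 13 to 23 mm of stroke; there the force climbs steeply, 7 to 12 N per mm (cushioned stop)
- glass_a: Square dessert glass, chocolate-brown top, 60 x 60 x 70 mm, loose; origin under its centre
- glass_b: Square dessert glass, red top, 60 x 60 x 70 mm, loose; origin under its centre
- jar: Brown jar with gold cap, 64 mm across, 110 mm high, loose; origin under its centre
- brush: Pastry brush lying on the counter, 220 mm long, loose
Not all that is in view belongs to the job. Leave any brown look-alike of the part that bears plaque_center alone.

How it is judged:
By the outcome, as a careful person would: the job done as asked, in the order asked, and still so for the second after the job is handed in, with the robot touching nothing.
It also fails if it takes over 64 s, if anything falls off the work surface, if the arm or the gripper's body presses on something with over 40 N, if the wrist force passes 120 N, or if a joint passes its speed limit or range.

## Working session

There is one attempt and no reset: what is moved stays moved. The work goes in short steps, Python scripts to look and compute and a tool call to move; the robot and the scene stay as the last step left them, time stands still between calls to the robot, and variables do not carry over. Pictures are saved under pics/ and viewed, at most 10 in all, crops included, and the job is handed in when it is done.

Besides the shell and the picture viewer there is one more tool, called after "Request:" by a JSON object that holds its "fn" and its "kwargs". step_arm: Moves the arm, as the interface text tells. Its arguments: {"type":"object","properties":{"translation":{"type":"array","items":{"type":"array","items":{"type":"number"}}},"yaw":{"type":"array","items":{"type":"number"}},"fingers":{"type":"array","items":{"type":"number"}}},"required":["translation","yaw","fingers"]}

```bash
mkdir -p pics; cat > h.py <<'E'
import numpy as np, cv2
from plant import ctrl, cams
from scipy.spatial.transform import Rotation as R
def rot(q): q=np.array(q); return q if q.shape==(3,3) else R.from_quat([q[1],q[2],q[3],q[0]]).as_matrix()
def cloud(name):
    i=cams.camera_info(name); im,d=cams.read_camera(name); K=np.array(i["K"])
    v,u=np.mgrid[:400,:640]; 
    P=np.stack([(u-K[0,2])/K[0,0]*d,(v-K[1,2])/K[1,1]*d,d],-1)
    return im,d,P@rot(i["rotation"]).T+np.array(i["xyz"])
def save(n,im): cv2.imwrite(f"pics/{n}.png",im[:,:,::-1])
E
python3 - <<'E'
from h import *
for c in("scene","side"):
    im,d,P=cloud(c); save(c,im); np.savez(c,im=im,P=P,d=d); print(c,cams.camera_info(c))
o=ctrl.get_obs(); print(o)
E
```

```text
scene {'K': array([[387.405744  ,   0.        , 323.7308983 ],
       [  0.        , 387.405744  , 196.27923916],
       [  0.        ,   0.        ,   1.        ]]), 'xyz': array([1355.62791107,   25.21796821,  887.3913945 ]), 'rotation': array([-0.27774351,  0.63104989,  0.66842276, -0.27900823])}
side {'K': array([[369.95122246,   0.        , 325.88998306],
       [  0.        , 369.95122246, 200.62341088],
       [  0.        ,   0.        ,   1.        ]]), 'xyz': array([431.06017345, 717.50853078, 899.97147854]), 'rotation': array([ 0.018926  , -0.06322149,  0.93208795, -0.35616977])}
{'t': 0.1, 'joint_pos': array([-1.37350598,  0.5920465 ,  0.04829396,  1.60968731, -0.03331356,
        0.94273625, -0.03372412]), 'qd': array([ 0.00143525, -0.00081809, -0.00054749, -0.00348897,  0.00075597,
       -0.00363007, -0.00035156]), 'joint_efforts': array([ 5.12566345e-03, -5.49997115e+01,  1.55319739e+00, -1.98826504e+01,
        9.70075198e-03,  3.82811995e-03,  2.94298491e-05]), 'ee_pos': array([207.61251703, 693.7780991 , 196.34379585]), 'tcp_rot': array([-1.00641036e-04,  1.44855183e-01,  9.89452324e-01, -1.03143427e-03]), 'contact_force': array([-0.03792959, -0.51272289, -0.15170306]), 'torque': array([-0.03665891,  0.01250347, -0.01261739]), 'finger_force': 0.0, 'width': 85.55844214802198}
```

View pics/scene.png

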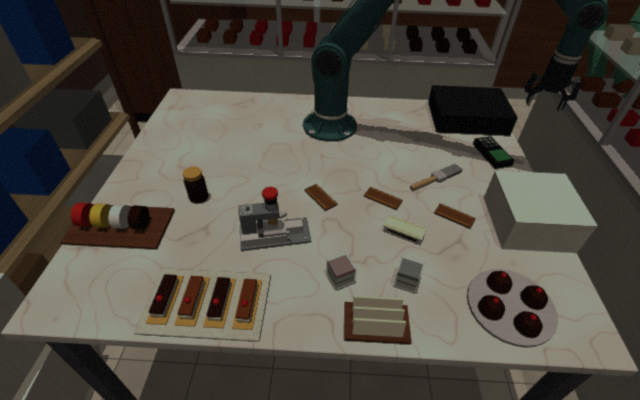

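View pics/side.png

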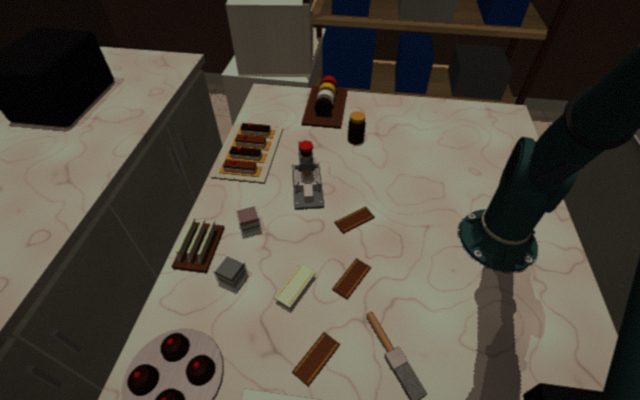

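The scene view shows the ivory plaque at (404,229) and the press at (272,225) with its red cap at (270,194). The glasses are at (341,270) and (409,272), and the brush at (437,177). In the side view the plaque is at (295,287) and the cap at (306,146); the tongue's end of the press is at about (308,200).

```bash
cat > m1.py <<'E'
from h import *
for c,box,cap,prs in(("scene",(380,210,430,245),(258,180,282,202),(232,185,316,252)),("side",(270,260,322,312),(295,138,318,156),(285,138,330,212))):
    z=np.load(c+".npz"); im,P,d=z["im"].astype(int),z["P"],z["d"]
    def sub(b): 
        m=np.zeros((400,640),bool); m[b[1]:b[3],b[0]:b[2]]=1; return m&(d>0)
    m=sub(box)&(P[...,2]>20)&(P[...,2]<45); Q=P[m]
    (cx,cy),wh,a=cv2.minAreaRect(Q[:,:2].astype(np.float32)); print(c,"plaque",cx,cy,wh,a,np.median(Q[:,2]),len(Q), cv2.boxPoints(((cx,cy),wh,a)).round().tolist())
    m=sub(cap)&(im[...,0]>2*im[...,1])&(im[...,0]>90); Q=P[m]; T=Q[Q[:,2]>np.percentile(Q[:,2],90)-6]
    print("cap",np.percentile(Q[:,2],[5,50,95]),cv2.minEnclosingCircle(T[:,:2].astype(np.float32)),T.mean(0),len(T))
    Q=P[sub(prs)]; Q=Q[(Q[:,2]>7)&(Q[:,2]<45)]; r=cv2.minAreaRect(Q[:,:2].astype(np.float32)); print("press",r,cv2.boxPoints(r).round().tolist())
    h,e=np.histogram(Q[:,2],bins=np.arange(6,46,3)); print(list(zip(e,h)))
E
python3 m1.py
```

```text
scene plaque 569.8287963867188 243.30960083007812 (120.06661224365234, 52.88874053955078) 64.96778106689453 28.50237101369146 562 [[520.0, 200.0], [568.0, 178.0], [619.0, 287.0], [571.0, 309.0]]
cap [174.53216161 177.04826704 179.0924775 ] ((601.9403686523438, -142.70669555664062), 21.823776245117188) [ 602.94740118 -144.16210178  176.98246511] 125
press ((560.6968994140625, -91.48405456542969), (169.67164611816406, 349.2984619140625), 50.06938934326172) [[372.0, -44.0], [640.0, -269.0], [749.0, -139.0], [481.0, 86.0]]
[(np.int64(6), np.int64(137)), (np.int64(9), np.int64(286)), (np.int64(12), np.int64(153)), (np.int64(15), np.int64(40)), (np.int64(18), np.int64(36)), (np.int64(21), np.int64(41)), (np.int64(24), np.int64(43)), (np.int64(27), np.int64(35)), (np.int64(30), np.int64(51)), (np.int64(33), np.int64(60)), (np.int64(36), np.int64(257)), (np.int64(39), np.int64(264)), (np.int64(42), np.int64(59))]
side plaque 567.5511474609375 247.58572387695312 (121.16838073730469, 50.901737213134766) 65.57804870605469 29.64803968097874 824 [[519.0, 203.0], [566.0, 182.0], [616.0, 292.0], [569.0, 313.0]]
cap [175.50610725 177.55893598 179.77281422] ((601.2008666992188, -139.3570098876953), 20.941272735595703) [ 600.70557716 -139.04916507  177.71206733] 92
press ((612.9158325195312, -134.28297424316406), (120.80521392822266, 204.39404296875), 12.84854507446289) [[531.0, -48.0], [577.0, -247.0], [695.0, -220.0], [649.0, -21.0]]
[(np.int64(6), np.int64(43)), (np.int64(9), np.int64(220)), (np.int64(12), np.int64(199)), (np.int64(15), np.int64(38)), (np.int64(18), np.int64(16)), (np.int64(21), np.int64(22)), (np.int64(24), np.int64(14)), (np.int64(27), np.int64(11)), (np.int64(30), np.int64(15)), (np.int64(33), np.int64(22)), (np.int64(36), np.int64(115)), (np.int64(39), np.int64(245)), (np.int64(42), np.int64(51))]
```

```bash
cat > m2.py <<'E'
from h import *
cap=np.array([601.5,-141.])
S={}
for c in("scene","side"):
    z=np.load(c+".npz"); im,P,d=z["im"].astype(int),z["P"],z["d"]
    near=(d>0)&(np.linalg.norm(P[...,:2]-cap,axis=-1)<175)
    sat=im.max(-1)-im.min(-1)
    for nm,lo,hi in(("base",8,15),("bed",33,44),("gd",44,56)):
        m=near&(P[...,2]>lo)&(P[...,2]<hi)
        n,l,st,_=cv2.connectedComponentsWithStats(m.astype(np.uint8),connectivity=8)
        Q=P[m]; S[c+nm]=Q; k=np.concatenate([P[l==i] for i in range(1,n) if st[i,4]>25]) if (st[1:,4]>25).any() else Q
        r=cv2.minAreaRect(k[:,:2].astype(np.float32)); print(c,nm,len(k),np.round(r[0],1),np.round(r[1],1),round(r[2],1),np.median(k[:,2]).round(1))
W=np.full((560,600,3),255,np.uint8)
for k,Q in S.items():
    col={"ba":(0,0,255) if "scene" in k else (0,140,255),"be":(0,150,0) if "scene" in k else (120,220,0),"gd":(255,0,0)}[k.replace("scene","").replace("side","")[:2]]
    for p in Q:
        u,v=int((p[1]+280)*2),int((p[0]-470)*2)
        cv2.circle(W,(u,v),2,col,-1)
cv2.circle(W,(int((-141+280)*2),int((601.5-470)*2)),44,(0,0,0),1)
cv2.imwrite("pics/top.png",W)
E
python3 m2.py
```

```text
scene base 633 [ 645.2 -140. ] [151.9 276.6] 56.3 10.6
scene bed 622 [ 608.9 -148.8] [ 78.8 181.2] 14.7 38.9
scene gd 240 [ 607.7 -166.9] [ 88.5 131.9] 13.3 49.2
side base 542 [ 649.4 -129.9] [137.5 279.6] 56.9 11.5
side bed 401 [ 605.3 -145.9] [ 82.9 184.7] 10.8 39.9
side gd 167 [ 601.9 -140.8] [84.1 92.3] 13.8 49.9
```

View pics/top.png

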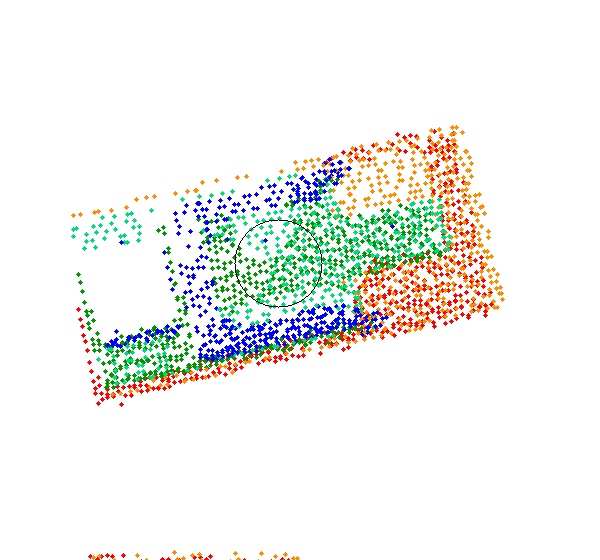

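```bash
cat >> h.py <<'E'
def go(x,y,z,ang,cur=None):
    """fractions from current (or given) pose to TCP target with tool y axis at world angle ang (deg)"""
    o=ctrl.get_obs(); p=np.array(o["ee_pos"]); M=rot(o["tcp_rot"])
    t=M.T@(np.array([x,y,z])-p); a=np.degrees(np.arctan2(M[1,1],M[0,1]))
    dy=(-(ang-a)+180)%360-180
    print("t",round(o["t"],2),"pos",p.round(1),"yang",a.round(2),"tilt",M[:,2].round(4),"trans",(t/200).round(4),"yaw",round(dy/180,4),"F",np.round(o["contact_force"],2),"w",round(o["width"],1),"q",np.round(o["joint_pos"],2))
E
python3 - <<'E'
from h import *
z=np.load("scene.npz");P=z["P"]
for n,b in(("ga",(326,256,356,280)),("gb",(396,258,424,284)),("brush",(410,160,465,190))):
    Q=P[b[1]:b[3],b[0]:b[2]].reshape(-1,3);Q=Q[(Q[:,2]>(60 if n[0]=='g' else 8))]; print(n,Q.min(0).round(),Q.max(0).round())
go(586,284,180,-24.7)
E
```

```text
ga [720.  16.  60.] [1356.   92.  887.]
gb [715.  25.  60.] [1356.  270.  887.]
brush [239.  25.   8.] [1356.  480.  887.]
t 0.1 pos [207.6 693.8 196.3] yang 73.34 tilt [-5.e-04 -2.e-03 -1.e+00] trans [-2.3999 -1.4204  0.0849] yaw 0.5447 F [-0.04 -0.51 -0.15] w 85.6 q [-1.37  0.59  0.05  1.61 -0.03  0.94 -0.03]
```

Request:
{"fn": "step_arm", "kwargs": {"translation": [[-0.25,-0.15,0],[-0.5,-0.3,0],[-0.75,-0.44,0],[-1,-0.59,0],[-1,-0.59,0]], "yaw": [0.05,0.11,0.17,0.22,0.27], "fingers": [85,85,85,85,85]}}

```text
t: 0.72
ee_pos: [371.5, 517.6, 197.5]
tcp_rot: [0.002, 0.546, 0.838, -0.001]
contact_force: [0.8, 0.4, -0.5]
width: 85.1
finger_force: 0.0
```

```bash
python3 -c "
from h import *
go(586,284,180,-24.7)"
```

```text
t 0.72 pos [371.5 517.6 197.5] yang 23.81 tilt [ 0.0024 -0.0037 -1.    ] trans [-1.5011  0.5098  0.0944] yaw 0.2695 F [ 0.79  0.42 -0.53] w 85.1 q [-1.23  0.49  0.29  1.82 -0.18  0.85 -0.43]
```

Request:
{"fn": "step_arm", "kwargs": {"translation": [[-0.25,0.08,0],[-0.5,0.16,0],[-0.75,0.25,0],[-0.95,0.33,0.04],[-0.95,0.33,0.04]], "yaw": [0.05,0.11,0.17,0.22,0.27], "fingers": [85,85,85,85,85]}}

```text
t: 1.35
ee_pos: [508.3, 373.9, 189.1]
tcp_rot: [0.002, 0.842, 0.54, -0.0]
contact_force: [0.4, 0.2, -0.7]
width: 84.9
finger_force: 0.0
```

```bash
python3 -c "
from h import *
go(586,284,140,-24.7)"
```

```text
t 1.35 pos [508.3 373.9 189.1] yang -24.63 tilt [ 0.0013 -0.003  -1.    ] trans [-0.246   0.5399  0.2473] yaw 0.0004 F [ 0.38  0.24 -0.65] w 84.9 q [-1.07  0.53  0.52  1.85 -0.34  0.85 -0.81]
```

Request:
{"fn": "step_arm", "kwargs": {"translation": [[-0.12,0.27,0.12],[-0.246,0.54,0.247],[-0.246,0.54,0.247],[-0.246,0.54,0.247]], "yaw": [0,0,0,0], "fingers": [85,85,85,85]}}

```text
t: 1.85
ee_pos: [583.6, 290.3, 139.4]
tcp_rot: [-0.0, 0.838, 0.545, -0.001]
contact_force: [-0.1, 0.4, -0.2]
width: 84.4
finger_force: 0.0
```

```bash
python3 -c "
from h import *
go(586,284,60,-24.7)
print(cams.camera_info('wrist'))
im,d=cams.read_camera('wrist'); save('w1',im)"
```

```text
t 1.85 pos [583.6 290.3 139.4] yang -23.93 tilt [-1.4e-03 -2.0e-04 -1.0e+00] trans [-0.0236  0.0241  0.3972] yaw 0.0043 F [-0.1   0.42 -0.16] w 84.4 q [-0.85  0.61  0.48  1.84 -0.38  0.78 -0.59]
{'K': array([[309.70691629,   0.        , 321.58115421],
       [  0.        , 309.70691629, 198.93367221],
       [  0.        ,   0.        ,   1.        ]]), 'xyz': array([612.66034012, 356.04606926, 316.63361528]), 'rotation': array([ 0.13905162,  0.96830329, -0.20531188, -0.0300071 ])}
```

View pics/w1.png

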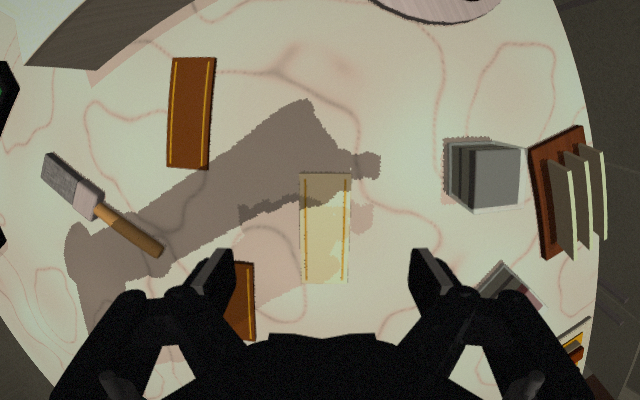

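The wrist view shows the plaque between the open fingers, with top corners at about (300,173), (350,173), (349,283) and (301,283). I'll cast those onto z=30.

```bash
cat >> h.py <<'E'
def fish(i,uv,z):
    K=np.array(i["K"]); out=[]
    for u,v in uv:
        a=np.array([u-K[0,2],v-K[1,2]])/K[0,0]; t=np.hypot(*a)
        r=rot(i["rotation"])@np.array([*(a/t*np.sin(t)),np.cos(t)]); c=np.array(i["xyz"])
        out.append((c+r*(z-c[2])/r[2])[:2])
    return np.array(out)
E
python3 - <<'E'
from h import *
go(586,284,60,-24.7)
i=cams.camera_info('wrist'); im,d=cams.read_camera('wrist')
g=cv2.cvtColor(im,cv2.COLOR_RGB2HSV).astype(int)
b=g[165:290,290:360]; 
f=fish(i,[(300,173),(350,173),(349,283),(301,283)],30); print(f.round(1),f.mean(0)); 
for a,c in((0,3),(1,2)): print(np.degrees(np.arctan2(*(f[a]-f[c])[::-1])),np.linalg.norm(f[a]-f[c]))
# gold lines
m=np.zeros((400,640),bool); m[175:282,295:356]=1
gold=m&(g[...,0]>8)&(g[...,0]<25)&(g[...,1]>110)
v,u=np.nonzero(gold); print(len(u))
for s in(u<325,u>=325):
    q=fish(i,list(zip(u[s],v[s])),30); vx,vy,x0,y0=cv2.fitLine(q.astype(np.float32),cv2.DIST_HUBER,0,.01,.01).ravel(); print(x0,y0,np.degrees(np.arctan2(vy,vx)),s.sum())
E
```

```text
t 1.9 pos [583.1 291.8 139.8] yang -23.79 tilt [-1.2e-03  8.0e-04 -1.0e+00] trans [-0.0302  0.0295  0.3988] yaw 0.0051 F [ 0.49  2.47 -0.47] w 85.2 q [-0.85  0.61  0.48  1.84 -0.38  0.78 -0.59]
[[569.4 312.5]
 [612.8 293.4]
 [566.7 182.3]
 [519.3 203.3]] [567.03853672 247.86822603]
65.32449529656618 120.15020669579525
67.47591116417713 120.29281255438389
472
557.30194 272.40607 65.55559 261
586.54297 244.27219 65.602974 211
```

Request:
{"fn": "step_arm", "kwargs": {"translation": [[-0.027,0.022,0.25],[-0.027,0.022,0.5],[-0.027,0.022,0.5],[-0.027,0.022,0.5]], "yaw": [0.0035,0.0035,0.0035,0.0035], "fingers": [85,85,85,85]}}

```text
t: 2.45
ee_pos: [586.6, 285.5, 41.7]
tcp_rot: [-0.0, 0.841, 0.542, 0.001]
contact_force: [0.1, -0.3, 0.4]
width: 85.2
finger_force: 0.0
```

```bash
python3 -c "
from h import *
go(585,285,10,-24.4)"
```

```text
t 2.45 pos [586.6 285.5  41.7] yang -24.39 tilt [ 0.0021  0.0014 -1.    ] trans [-0.0059 -0.0063  0.1583] yaw 0.0001 F [ 0.13 -0.3   0.41] w 85.2 q [-0.79  0.73  0.39  1.89 -0.47  0.61 -0.52]
```

Descend, then close.

Request:
{"fn": "step_arm", "kwargs": {"translation": [[-0.006,-0.006,0.08],[-0.006,-0.006,0.158],[-0.006,-0.006,0.158]], "yaw": [0,0,0], "fingers": [85,85,85]}}

```text
t: 2.82
ee_pos: [583.0, 282.9, 7.1]
tcp_rot: [-0.0, 0.841, 0.541, -0.001]
contact_force: [-0.3, 0.2, 0.5]
width: 84.9
finger_force: 0.0
```

Request:
{"fn": "step_arm", "kwargs": {"translation": [[0,0,0],[0,0,0],[0,0,0],[0,0,0],[0,0,0]], "yaw": [0,0,0,0,0], "fingers": [70,60,52,45,40]}}

```text
t: 3.45
ee_pos: [584.3, 283.3, 8.5]
tcp_rot: [0.0, 0.841, 0.541, 0.0]
contact_force: [0.2, -0.8, -0.2]
width: 40.1
finger_force: 0.0
```

Request:
{"fn": "step_arm", "kwargs": {"translation": [[0,0,0],[0,0,0],[0,0,0],[0,0,0]], "yaw": [0,0,0,0], "fingers": [40,40,40,40]}}

```text
t: 3.95
ee_pos: [584.2, 283.2, 8.4]
tcp_rot: [0.0, 0.841, 0.541, -0.0]
contact_force: [0.5, -0.2, -0.0]
width: 39.9
finger_force: 0.0
```

```bash
python3 -c "
from h import *
go(585,285,120,-24.4)"
```

```text
t 3.95 pos [584.2 283.2   8.4] yang -24.49 tilt [-0.e+00 -1.e-04 -1.e+00] trans [ 9.800e-03 -1.000e-04 -5.581e-01] yaw -0.0005 F [ 0.51 -0.15 -0.03] w 39.9 q [-0.76  0.77  0.36  1.9  -0.49  0.55 -0.5 ]
```

```bash
python3 -c "
from h import *
a,d=cams.read_camera('wrist'); s,d=cams.read_camera('side')
save('w2',np.hstack([a[150:400,120:520],cv2.resize(s[230:340,230:390],(400,250))]))"
```

```text
(no output)
```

View pics/w2.png

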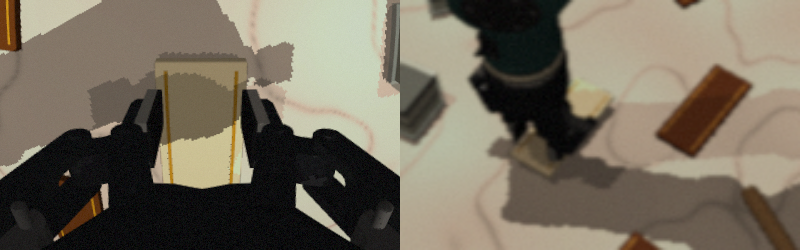

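The left half shows the pads straddling the plaque at about (160,120) and (245,120), yet the opening reads 40 mm with no force. I'll check from the wrist depth where the plaque and pads actually are.

```bash
python3 - <<'E'
from h import *
i=cams.camera_info('wrist'); im,d=cams.read_camera('wrist'); o=ctrl.get_obs()
K=np.array(i["K"]); M=rot(o["tcp_rot"])
v,u=np.mgrid[:400,:640]; a=np.stack([u-K[0,2],v-K[1,2]],-1)/K[0,0]; t=np.hypot(a[...,0],a[...,1])+1e-9
r=np.stack([a[...,0]/t*np.tan(t),a[...,1]/t*np.tan(t),np.ones_like(t)],-1)
P=(r*d[...,None])@rot(i["rotation"]).T+np.array(i["xyz"]); T=(P-o["ee_pos"])@M  # tool frame
for row in (225,240,260,280,300):
    print(row,[(c,*T[row,c].round().astype(int).tolist()) for c in list(range(258,290,4))+list(range(352,384,4))])
q=P[215:230,285:355].reshape(-1,3); print(np.median(q,0))
E
```

```text
225 [(258, 0, -41, 7), (262, 0, -39, 8), (266, 0, -36, 8), (270, 0, -33, 7), (274, 0, -31, 8), (278, 12, -24, -22), (282, 12, -22, -22), (286, 12, -19, -23), (352, 12, 16, -22), (356, 12, 18, -22), (360, 12, 20, -23), (364, 12, 23, -22), (368, 0, 30, 8), (372, 0, 32, 7), (376, 0, 35, 8), (380, 0, 37, 7)]
240 [(258, -11, -42, 8), (262, -11, -40, 8), (266, -10, -37, 7), (270, 11, -25, -41), (274, 12, -23, -43), (278, 11, -21, -41), (282, 3, -22, -22), (286, 3, -20, -23), (352, 3, 16, -23), (356, 3, 18, -23), (360, 3, 21, -23), (364, 11, 20, -40), (368, 11, 22, -41), (372, 12, 24, -42), (376, 12, 26, -43), (380, -11, 38, 8)]
260 [(258, 7, -29, -55), (262, 12, -25, -63), (266, 12, -24, -63), (270, 12, -22, -63), (274, 11, -20, -62), (278, 6, -20, -52), (282, -2, -21, -36), (286, -9, -20, -23), (352, -10, 17, -22), (356, -9, 19, -22), (360, -10, 21, -22), (364, 4, 20, -48), (368, 9, 20, -58), (372, 12, 21, -63), (376, 12, 22, -63), (380, 12, 24, -63)]
280 [(258, 12, -24, -81), (262, 12, -22, -80), (266, 8, -22, -74), (270, 8, -21, -74), (274, 5, -20, -67), (278, -3, -20, -54), (282, -10, -20, -43), (286, -23, -21, -22), (352, -23, 17, -22), (356, -23, 20, -22), (360, -22, 22, -23), (364, -5, 20, -51), (368, 3, 19, -64), (372, 7, 20, -71), (376, 8, 21, -73), (380, 8, 23, -74)]
300 [(258, 13, -21, -94), (262, 18, -18, -101), (266, 16, -17, -99), (270, -1, -21, -75), (274, -4, -20, -69), (278, -11, -20, -60), (282, -37, -24, -22), (286, -37, -22, -22), (352, -37, 18, -22), (356, -37, 20, -23), (360, -37, 23, -23), (364, -59, 30, 8), (368, -6, 20, -67), (372, 0, 20, -75), (376, 1, 21, -76), (380, 17, 18, -99)]
[588.61956375 296.23719686  30.81755905]
```

```bash
python3 - <<'E'
from h import *
i=cams.camera_info('wrist'); im,d=cams.read_camera('wrist'); o=ctrl.get_obs()
K=np.array(i["K"]); M=rot(o["tcp_rot"])
v,u=np.mgrid[:400,:640]; a=np.stack([u-K[0,2],v-K[1,2]],-1)/K[0,0]; t=np.hypot(a[...,0],a[...,1])+1e-9
r=np.stack([a[...,0]/t*np.tan(t),a[...,1]/t*np.tan(t),np.ones_like(t)],-1)
P=(r*d[...,None])@rot(i["rotation"]).T+np.array(i["xyz"]); T=(P-o["ee_pos"])@M
m=(abs(T[...,1])<45)&(T[...,2]<-26)&(d>0)&(T[...,0]<20)&(T[...,0]>-15)
Q=T[m]
for s in(-1,1):
    q=Q[Q[:,1]*s>0]; q=q[q[:,2].argsort()[::-1]]; print(q[:300:30].round(1))
c=(np.array(i["xyz"])-o["ee_pos"])@M; print("cam in tool",c.round(1), "axis",(rot(i["rotation"])[:,2]@M).round(2))
print(o["ee_pos"], "body top?", np.percentile(T[(d>0)&(d<120)][:,2],[1,50,99]))
E
```

```text
[[ -3.1 -20.2 -35.5]
 [  9.8 -20.2 -39. ]
 [  0.8 -20.4 -40.9]
 [  9.6 -20.3 -42.1]
 [  7.7 -30.7 -43. ]
 [ 11.5 -23.8 -44.1]
 [  7.7 -30.7 -45.2]
 [ 11.9 -24.9 -46.3]
 [ -7.  -20.1 -47.2]
 [ 11.7 -20.4 -47.9]]
[[ -3.   20.  -36. ]
 [ -6.8  19.4 -38.6]
 [ 11.7  20.2 -41. ]
 [ -3.   19.8 -42.3]
 [ 11.   24.8 -43. ]
 [ 10.9  19.8 -43.9]
 [  7.1  29.6 -45.2]
 [  7.   28.9 -46.1]
 [ -4.8  19.8 -47.1]
 [ -7.3  19.8 -47.9]]
cam in tool [  71.7   -0.3 -177.3] axis [-0.28  0.    0.96]
[584.19827624 283.26240379   8.38792696] body top? [-138.69184328 -117.7508153   -26.72417229]
```

```bash
python3 - <<'E'
from h import *
print(ctrl.tcp_to_grasp,[x for x in dir(ctrl) if x[0]!='_'])
z=np.load("side.npz"); 
im,d,P=cloud("side"); o=ctrl.get_obs()
m=(np.hypot(P[...,0]-584,P[...,1]-283)<70)&(P[...,2]>34)&(im.max(-1)<60)&(P[...,2]<75)
q=P[m]; M=rot(o["tcp_rot"]); T=(q-o["ee_pos"])@M; k=T[:,2].argsort()[::-1]; print(T[k][:200:20].round(1))
E
```

```text
18.700000000000003 ['PlanningError', 'get_obs', 'hand_in', 'tcp_to_grasp']
[[  6.6  21.  -34.7]
 [ 11.6  22.2 -46.5]
 [  6.5 -33.1 -53.2]
 [ 11.9  23.4 -61.1]]
```

Both the wrist and the side depth put the finger ends about 35 mm behind the reported TCP, so the fingers closed above the plaque. I'll open, go about 33 mm lower and watch the force.

Request:
{"fn": "step_arm", "kwargs": {"translation": [[0,0,0],[0,0,0],[0,0,0],[0,0,0],[0,0,0]], "yaw": [0,0,0,0,0], "fingers": [85,85,85,85,85]}}

```text
t: 4.82
ee_pos: [584.2, 283.2, 8.4]
tcp_rot: [0.0, 0.841, 0.541, -0.0]
contact_force: [0.6, 0.9, 0.5]
width: 85.2
finger_force: 0.0
```

Request:
{"fn": "step_arm", "kwargs": {"translation": [[0,0,0.04],[0,0,0.08],[0,0,0.12],[0,0,0.16],[0,0,0.16]], "yaw": [0,0,0,0,0], "fingers": [85,85,85,85,85]}}

```text
t: 5.45
ee_pos: [583.5, 283.0, -24.6]
tcp_rot: [-0.0, 0.841, 0.541, -0.001]
contact_force: [-0.3, -0.8, 0.0]
width: 85.1
finger_force: 0.0
```

```bash
cat >> h.py <<'E'
def wcloud():
    i=cams.camera_info('wrist'); o=ctrl.get_obs(); im,d=cams.read_camera('wrist')
    K=np.array(i["K"]); M=rot(o["tcp_rot"])
    v,u=np.mgrid[:400,:640]; a=np.stack([u-K[0,2],v-K[1,2]],-1)/K[0,0]; t=np.hypot(a[...,0],a[...,1])+1e-9
    r=np.stack([a[...,0]/t*np.tan(t),a[...,1]/t*np.tan(t),np.ones_like(t)],-1)
    P=(r*d[...,None])@rot(i["rotation"]).T+np.array(i["xyz"]); return im,d,P,(P-o["ee_pos"])@M,o
E
python3 - <<'E'
from h import *
im,d,P,T,o=wcloud()
m=(abs(abs(T[...,1])-48)<14)&(T[...,2]>-90)&(d>0)&(abs(T[...,0])<14)
q=T[m]; h=P[m][:,2]; print(np.histogram(h,np.arange(-6,60,6)))
go(585,285,-25,-24.4)
E
```

```text
(array([ 311, 3274,    0,    0,   31,  360,  597,  687,  743,  801]), array([-6,  0,  6, 12, 18, 24, 30, 36, 42, 48, 54]))
t 5.5 pos [583.9 283.1 -24.1] yang -24.49 tilt [-7.e-04 -4.e-04 -1.e+00] trans [0.011  0.0008 0.0046] yaw -0.0005 F [-0.04  0.06  0.53] w 84.9 q [-0.74  0.82  0.33  1.91 -0.51  0.5  -0.48]
```

Request:
{"fn": "step_arm", "kwargs": {"translation": [[0.005,0,0.025],[0.005,0,0.025],[0.005,0,0.025],[0.005,0,0.025],[0.005,0,0.025]], "yaw": [0,0,0,0,0], "fingers": [85,75,65,57,50]}}

```text
t: 6.12
ee_pos: [584.6, 284.2, -28.4]
tcp_rot: [-0.0, 0.841, 0.541, 0.0]
contact_force: [0.0, 0.0, 1.9]
width: 50.0
finger_force: 1.1
```

Request:
{"fn": "step_arm", "kwargs": {"translation": [[0,0,0],[0,0,0],[0,0,0],[0,0,0]], "yaw": [0,0,0,0], "fingers": [45,42,42,42]}}

```text
t: 6.62
ee_pos: [584.8, 284.2, -28.1]
tcp_rot: [-0.0, 0.841, 0.541, 0.0]
contact_force: [-1.2, 0.0, 5.2]
width: 48.6
finger_force: 62.1
```

Request:
{"fn": "step_arm", "kwargs": {"translation": [[0,0,-0.15],[0,0,-0.4],[0,0,-0.7],[0,0,-0.7]], "yaw": [0,0,0,0], "fingers": [42,42,42,42]}}

```text
t: 7.12
ee_pos: [588.7, 285.3, 116.2]
tcp_rot: [0.001, 0.841, 0.541, 0.005]
contact_force: [-0.1, -0.6, -0.5]
width: 49.1
finger_force: 62.3
```

```bash
cat >> h.py <<'E'
def plaque():
    im,d,P,T,o=wcloud()
    g=cv2.cvtColor(im,cv2.COLOR_RGB2HSV).astype(int)
    m=(abs(T[...,1])<30)&(abs(T[...,2]+45)<35)&(d>0)&(abs(T[...,0])<130)&(im.min(-1)>70)
    q=T[m]; zz=np.median(q[:,2]); q=q[abs(q[:,2]-zz)<6]
    A=np.c_[q[:,0],q[:,1],np.ones(len(q))]; c=np.linalg.lstsq(A,q[:,2],rcond=None)[0]
    gold=m&(g[...,0]>8)&(g[...,0]<25)&(g[...,1]>110); G=T[gold]; L=[]
    for s in(-1,1):
        k=G[G[:,1]*s>0]
        if len(k)>15: L.append(cv2.fitLine(k[:,:2].astype(np.float32),cv2.DIST_HUBER,0,.01,.01).ravel())
    print("plaque tool x",np.percentile(q[:,0],[.5,99.5]).round(1),"y",np.percentile(q[:,1],[1,99]).round(1),"topz",zz.round(1),"plane",c.round(3),len(q))
    for l in L: print("line ang",np.degrees(np.arctan(l[1]/l[0])).round(2),"y at x=0",(l[3]-l[2]*l[1]/l[0]).round(2))
    return im
E
python3 - <<'E'
from h import *
go(584,284,110,-24.4); save('w3',plaque())
# tongue approach
cap=np.array([601.5,-141]);e=np.array([.2215,-.9752])
for s in(-60,-85,-110): print(s, cap-30*e+s*e)
E
```

```text
t 7.12 pos [588.7 285.3 116.2] yang -24.51 tilt [ 0.0095  0.0042 -0.9999] trans [-0.016  -0.0191  0.0308] yaw -0.0006 F [-0.12 -0.57 -0.49] w 49.1 q [-0.83  0.64  0.47  1.86 -0.41  0.73 -0.56]
plaque tool x [-33.4  18.4] y [-24.3  23.6] topz -58.8 plane [ 4.0000e-03  0.0000e+00 -5.8734e+01] 9214
-60 [581.565 -53.232]
-85 [576.0275 -28.852 ]
-110 [570.49   -4.472]
```

Request:
{"fn": "step_arm", "kwargs": {"translation": [[-0.2,0.075,0.02],[-0.45,0.16,0.05],[-0.7,0.25,0.1],[-0.95,0.34,0.12],[-1,0.36,0.12]], "yaw": [-0.04,-0.09,-0.14,-0.19,-0.207], "fingers": [42,42,42,42,42]}}

```text
t: 7.8
ee_pos: [564.3, 66.2, 85.3]
tcp_rot: [-0.001, 0.626, 0.78, -0.003]
contact_force: [0.7, 0.9, 0.3]
width: 48.8
finger_force: 62.2
```

```bash
python3 -c "
from h import *
go(566.8,11.8,70,12.8)"
```

```text
t 7.8 pos [564.3  66.2  85.3] yang 12.48 tilt [-0.0053 -0.003  -1.    ] trans [-0.2682 -0.0462  0.0771] yaw -0.0018 F [0.74 0.91 0.3 ] w 48.8 q [-0.37  0.57  0.24  2.05 -0.24  0.56  0.25]
```

Request:
{"fn": "step_arm", "kwargs": {"translation": [[-0.13,-0.02,0.04],[-0.26,-0.04,0.07],[-0.26,-0.04,0.07],[-0.26,-0.04,0.07]], "yaw": [-0.002,-0.002,-0.002,-0.002], "fingers": [42,42,42,42]}}

```text
t: 8.3
ee_pos: [570.0, 20.8, 72.3]
tcp_rot: [-0.001, 0.621, 0.784, -0.0]
contact_force: [-0.2, 1.0, -0.7]
width: 48.8
finger_force: 62.2
```

```bash
python3 - <<'E'
from h import *
go(566.8,11.8,20,12.8)
save('w4',plaque())
E
```

```text
t 8.3 pos [570.   20.8  72.3] yang 13.17 tilt [-2.3e-03  7.0e-04 -1.0e+00] trans [-0.0407 -0.0251  0.2616] yaw 0.0021 F [-0.17  0.96 -0.65] w 48.8 q [-0.27  0.59  0.21  2.05 -0.24  0.53  0.35]
plaque tool x [-33.2  18.3] y [-24.   23.9] topz -58.9 plane [-0.0000e+00  1.0000e-03 -5.8869e+01] 9151
```

View pics/w4.png

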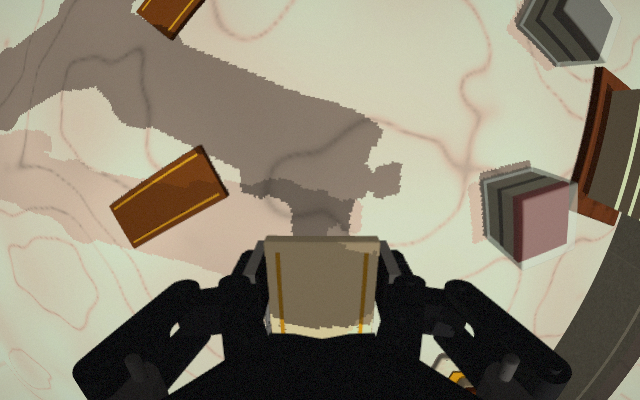

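The wrist view shows only the gripped plaque, square between the pads at (322,290). The press is hidden behind the gripper, so I'll refine its axis from the fixed-camera clouds.

```bash
python3 - <<'E'
from h import *
cap=np.array([601.5,-141.]);e=np.array([.2215,-.9752]);n=np.array([.9752,.2215])
for c in("scene","side"):
    z=np.load(c+".npz"); im,P,d=z["im"],z["P"],z["d"]
    D=P[...,:2]-cap; s=D@e+30; t=D@n; ok=(d>0)&(abs(t)<60)&(s>-110)&(s<105)
    for nm,lo,hi,s0,s1 in(("base",7,15,-90,90),("tongue",33,44,-54,-16),("guide",45,56,0,60)):
        m=ok&(P[...,2]>lo)&(P[...,2]<hi)&(s>s0)&(s<s1)
        if nm=="tongue": m&=abs(t)<22
        S,Tt=s[m],t[m]; out=[]
        for sg in(1,-1):
            b=[(S[k].mean(),(sg*Tt[k]).max()*sg) for a in np.arange(s0,s1,6) for k in[(S>=a)&(S<a+6)&(sg*Tt>5)] if k.sum()>2]
            if len(b)>3:
                l=cv2.fitLine(np.array(b,np.float32),cv2.DIST_HUBER,0,.01,.01).ravel(); out+=[round(float(np.degrees(np.arctan(l[1]/l[0]))),2),round(float(l[3]-l[2]*l[1]/l[0]),1),len(b)]
        print(c,nm,out,"z",np.median(P[m][:,2]).round(1))
    m=ok&(P[...,2]>7)&(P[...,2]<15)&(abs(t)<46); print("base s min",np.percentile(s[m],[.5,2]));
    m=ok&(P[...,2]>34)&(P[...,2]<44)&(abs(t)<10)&(s<20); print("tongue s min",np.percentile(s[m],[.5,2]), "bed z",np.median(P[m][:,2]))
E
```

```text
scene base [-0.29, 48.0, 27, -1.56, -47.5, 8] z 11.1
scene tongue [-2.31, 12.6, 6, -7.16, -16.9, 5] z 38.7
scene guide [0.52, 39.3, 10] z 48.8
base s min [-70.16452307 -69.28162098]
tongue s min [-49.7121065  -48.60480838] bed z 38.68179616062457
side base [0.91, 46.6, 17, 0.42, -46.0, 15] z 11.7
side tongue [6.85, 16.3, 6, 3.9, -10.3, 5] z 39.7
side guide [-0.83, 37.5, 10, 0.38, -37.2, 10] z 49.7
base s min [-75.9797976  -75.65071069]
tongue s min [-56.30747848 -55.42590434] bed z 39.62642500413688
```

Request:
{"fn": "step_arm", "kwargs": {"translation": [[-0.02,-0.012,0.1],[-0.04,-0.025,0.25],[-0.04,-0.025,0.36],[-0.04,-0.025,0.36],[-0.04,-0.025,0.36]], "yaw": [0.002,0.002,0.002,0.002,0.002], "fingers": [42,42,42,42,42]}}

```text
t: 8.98
ee_pos: [568.4, 11.9, 1.9]
tcp_rot: [0.0, 0.624, 0.782, 0.0]
contact_force: [1.1, 0.1, 0.3]
width: 48.7
finger_force: 62.2
```

```bash
cat >> h.py <<'E'
def press():
    o=ctrl.get_obs(); D=np.array(o["ee_pos"])[:2]-[601.5,-141.]; e=np.array([.2215,-.9752]);n=np.array([.9752,.2215]); F=np.array(o["contact_force"])
    M=rot(o["tcp_rot"]); a=np.degrees(np.arctan2(M[1,1],M[0,1]))
    print("t",round(o["t"],2),"tcp s",(D@e+30).round(2),"n",(D@n).round(2),"z",o["ee_pos"][2].round(2),"ang err",(a-12.8).round(2),"Fs",(F[:2]@e).round(2),"Fn",(F[:2]@n).round(2),"Fz",F[2].round(2),"plaque s",(D@e+30+41.6).round(1))
E
python3 -c "
from h import *
press()
im,d=cams.read_camera('side'); save('s2',cv2.resize(im[110:240,240:400],(800,600)[:2]))"
```

```text
t 8.97 tcp s -126.41 n 1.61 z 1.93 ang err 0.05 Fs 0.13 Fn 1.12 Fz 0.27 plaque s -84.8
```

View pics/s2.png

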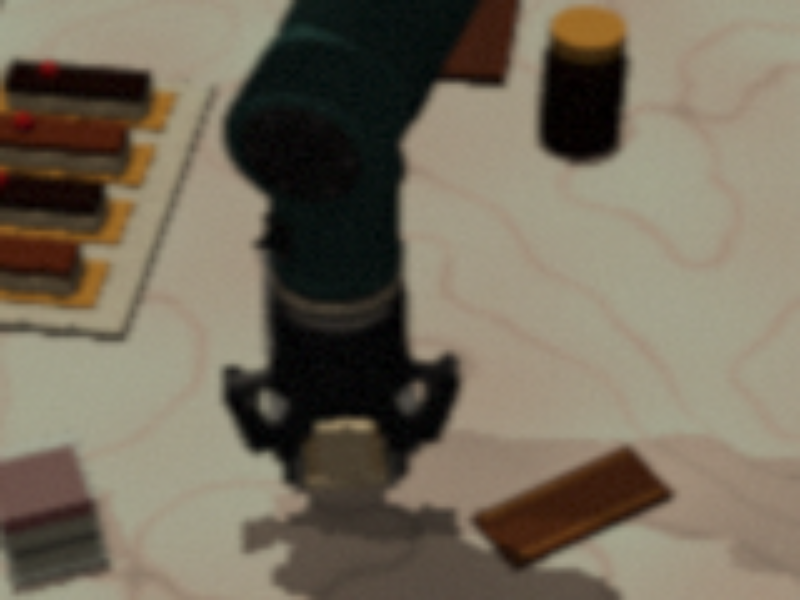

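The side view shows the gripper hiding the press; the jar at (580,80) and the glass are clear of it. Next I lower the plaque onto the tongue.

Request:
{"fn": "step_arm", "kwargs": {"translation": [[0,-0.006,0.02],[0,-0.006,0.04],[0,-0.006,0.055],[0,-0.006,0.055]], "yaw": [0,0,0,0], "fingers": [42,42,42,42]}}

```text
t: 9.52
ee_pos: [566.6, 10.6, -9.9]
tcp_rot: [-0.0, 0.624, 0.781, -0.0]
contact_force: [0.3, -0.0, -0.3]
width: 48.4
finger_force: 62.2
```

```bash
python3 -c "
from h import *
press()
im,d=cams.read_camera('scene'); press(); save('s3',cv2.resize(im[170:260,230:370],(800,514)))"
```

```text
t 9.53 tcp s -125.57 n -0.5 z -9.85 ang err -0.03 Fs 0.09 Fn 0.32 Fz -0.25 plaque s -84.0
t 9.57 tcp s -125.53 n -0.45 z -9.76 ang err -0.04 Fs 0.41 Fn 0.13 Fz -0.08 plaque s -83.9
```

View pics/s3.png

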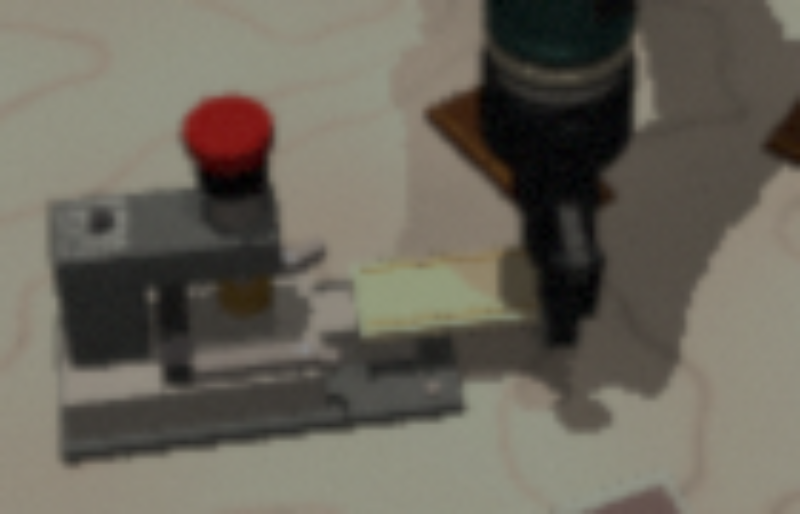

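The scene crop shows the plaque, front edge at (355,295), above the tongue and in line with the channel mouth at (320,350). No contact force yet, so I lower it gently.

Request:
{"fn": "step_arm", "kwargs": {"translation": [[0,0.002,0.003],[0,0.002,0.006],[0,0.002,0.006],[0,0.002,0.006]], "yaw": [0,0,0,0], "fingers": [42,42,42,42]}}

```text
t: 10.07
ee_pos: [567.1, 10.7, -10.7]
tcp_rot: [0.0, 0.624, 0.781, 0.0]
contact_force: [-0.5, 0.0, 1.4]
width: 48.3
finger_force: 62.3
```

```bash
python3 -c "
from h import *
press()"
```

```text
t 10.07 tcp s -125.51 n 0.08 z -10.67 ang err -0.04 Fs -0.14 Fn -0.5 Fz 1.42 plaque s -83.9
```

Light contact at z = -10.7. Now slide in.

Request:
{"fn": "step_arm", "kwargs": {"translation": [[-0.04,0,0],[-0.08,0,0],[-0.12,0,0],[-0.16,0,0],[-0.2,0,0]], "yaw": [0,0,0,0,0], "fingers": [42,42,42,42,42]}}

```text
t: 10.7
ee_pos: [576.1, -28.1, -10.6]
tcp_rot: [-0.0, 0.624, 0.781, 0.0]
contact_force: [-2.3, 5.5, 5.4]
width: 48.5
finger_force: 62.7
```

```bash
python3 -c "
from h import *
press()"
```

```text
t 10.7 tcp s -85.71 n 0.24 z -10.58 ang err -0.01 Fs -5.83 Fn -1.04 Fz 5.44 plaque s -44.1
```

Request:
{"fn": "step_arm", "kwargs": {"translation": [[0,0,-0.002],[-0.02,0,-0.003],[-0.04,0,-0.003],[-0.06,0,-0.003]], "yaw": [0,0,0,0], "fingers": [42,42,42,42]}}

```text
t: 11.2
ee_pos: [578.4, -39.8, -10.2]
tcp_rot: [-0.0, 0.624, 0.781, 0.0]
contact_force: [-0.8, 2.9, 3.4]
width: 48.8
finger_force: 62.6
```

```bash
python3 -c "
from h import *
press();plaque()"
```

```text
t 11.2 tcp s -73.77 n -0.07 z -10.21 ang err -0.01 Fs -3.05 Fn -0.13 Fz 3.38 plaque s -32.2
plaque tool x [  1.7 129.3] y [-29.4  29.4] topz -11.3 plane [ -0.     -0.    -11.045] 23163
```

Request:
{"fn": "step_arm", "kwargs": {"translation": [[-0.03,0,-0.002],[-0.06,0,-0.003],[-0.09,0,-0.003],[-0.11,0,-0.003],[-0.12,0,-0.003]], "yaw": [0,0,0,0,0], "fingers": [42,42,42,42,42]}}

```text
t: 11.88
ee_pos: [583.9, -63.9, -9.7]
tcp_rot: [0.0, 0.624, 0.781, -0.0]
contact_force: [-0.2, 0.6, -0.2]
width: 49.2
finger_force: 62.2
```

```bash
python3 -c "
from h import *
press()"
```

```text
t 11.88 tcp s -49.04 n -0.07 z -9.67 ang err -0.06 Fs -0.63 Fn -0.05 Fz -0.16 plaque s -7.4
```

Request:
{"fn": "step_arm", "kwargs": {"translation": [[-0.006,0,0.001],[-0.012,0,0.001],[-0.018,0,0.001],[-0.024,0,0.001]], "yaw": [0,0,0,0], "fingers": [42,42,42,42]}}

```text
t: 12.38
ee_pos: [585.0, -68.0, -9.8]
tcp_rot: [0.0, 0.624, 0.781, 0.0]
contact_force: [0.3, -0.2, -0.9]
width: 48.7
finger_force: 62.2
```

Request:
{"fn": "step_arm", "kwargs": {"translation": [[-0.004,0,0],[-0.008,0,0],[-0.01,0,0]], "yaw": [0,0,0], "fingers": [42,42,42]}}

```text
t: 12.75
ee_pos: [585.5, -70.1, -9.8]
tcp_rot: [0.0, 0.624, 0.781, 0.0]
contact_force: [-0.3, 0.2, -0.8]
width: 49.1
finger_force: 62.2
```

```bash
python3 -c "
from h import *
press()"
```

```text
t 12.75 tcp s -42.73 n 0.08 z -9.76 ang err -0.03 Fs -0.23 Fn -0.22 Fz -0.79 plaque s -1.1
```

Request:
{"fn": "step_arm", "kwargs": {"translation": [[-0.003,0,0.002],[-0.006,0,0.003],[-0.009,0,0.003],[-0.012,0,0.003]], "yaw": [0,0,0,0], "fingers": [42,42,42,42]}}

```text
t: 13.25
ee_pos: [585.7, -70.9, -10.1]
tcp_rot: [-0.001, 0.624, 0.782, 0.0]
contact_force: [-1.8, 4.1, 4.5]
width: 48.7
finger_force: 62.7
```

Request:
{"fn": "step_arm", "kwargs": {"translation": [[-0.003,0,0],[-0.006,0,0],[-0.008,0,0]], "yaw": [0,0,0], "fingers": [42,42,42]}}

```text
t: 13.62
ee_pos: [586.2, -72.1, -10.1]
tcp_rot: [-0.001, 0.624, 0.782, 0.001]
contact_force: [-1.0, 5.0, 5.6]
width: 48.7
finger_force: 62.8
```

```bash
python3 -c "
from h import *
press()"
```

```text
t 13.62 tcp s -40.64 n 0.31 z -10.12 ang err 0.04 Fs -5.12 Fn 0.18 Fz 5.59 plaque s 1.0
```

Request:
{"fn": "step_arm", "kwargs": {"translation": [[0,0,-0.003],[0,0,-0.003],[-0.005,0,-0.003],[-0.01,0,-0.003],[-0.01,0,-0.003]], "yaw": [0,0,0,0,0], "fingers": [42,42,42,42,42]}}

```text
t: 14.25
ee_pos: [585.9, -72.2, -10.1]
tcp_rot: [-0.002, 0.623, 0.782, 0.001]
contact_force: [-1.7, 8.5, 3.8]
width: 48.6
finger_force: 62.5
```

```bash
python3 -c "
from h import *
press()"
```

```text
t 14.25 tcp s -40.59 n 0.02 z -10.08 ang err 0.13 Fs -8.68 Fn 0.25 Fz 3.8 plaque s 1.0
```

Request:
{"fn": "step_arm", "kwargs": {"translation": [[-0.005,0,-0.001],[-0.01,0,-0.001],[-0.01,0,-0.001]], "yaw": [0,0,0], "fingers": [42,42,42]}}

```text
t: 14.62
ee_pos: [585.7, -72.1, -10.1]
tcp_rot: [-0.003, 0.622, 0.783, 0.001]
contact_force: [-1.9, 9.7, 4.3]
width: 48.9
finger_force: 62.6
```

```bash
python3 -c "
from h import *
press()
im,d,P=cloud('scene'); D=P[...,:2]-[601.5,-141.]; e=np.array([.2215,-.9752]);n=np.array([.9752,.2215])
save('s4',cv2.resize(im[170:260,230:370],(800,514)))"
```

```text
t 14.62 tcp s -40.67 n -0.15 z -10.07 ang err 0.2 Fs -9.9 Fn 0.29 Fz 4.31 plaque s 0.9
```

View pics/s4.png

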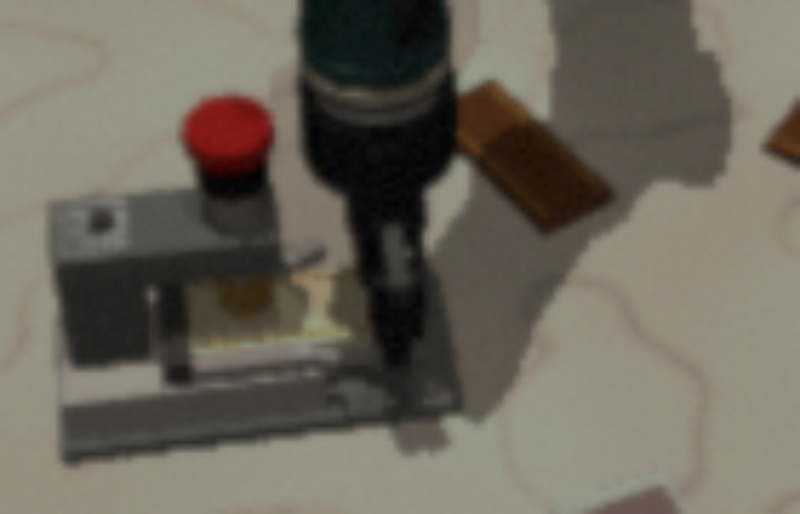

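The plaque's front edge is at (188,320), against the back stop, and the pushing force climbs with no further motion. I'll ease the push slightly, then release.

Request:
{"fn": "step_arm", "kwargs": {"translation": [[0.007,0,0],[0.014,0,0],[0.014,0,0],[0.014,0,0],[0.014,0,0]], "yaw": [0,0,0,0,0], "fingers": [42,42,56,66,75]}}

```text
t: 15.3
ee_pos: [586.8, -76.7, -9.5]
tcp_rot: [0.001, 0.625, 0.781, -0.0]
contact_force: [-0.0, 0.5, -1.1]
width: 74.7
finger_force: 0.0
```

```bash
python3 -c "
from h import *
press()"
```

```text
t 15.3 tcp s -36.0 n -0.07 z -9.53 ang err -0.12 Fs -0.54 Fn 0.08 Fz -1.11 plaque s 5.6
```

Request:
{"fn": "step_arm", "kwargs": {"translation": [[0.08,0,0],[0.16,0,-0.02],[0.2,0,-0.3],[0.2,0,-0.6],[0.2,0,-0.9]], "yaw": [0,0,0,0,0], "fingers": [75,75,75,40,0]}}

```text
t: 15.92
ee_pos: [576.9, -33.9, 172.2]
tcp_rot: [-0.0, 0.623, 0.782, 0.0]
contact_force: [1.7, -0.6, -0.7]
width: 39.4
finger_force: 0.0
```

Request:
{"fn": "step_arm", "kwargs": {"translation": [[0,0,-0.12],[0,0,-0.12],[0,0,-0.12],[0,0,-0.12]], "yaw": [0,0,0,0], "fingers": [0,0,0,0]}}

```text
t: 16.42
ee_pos: [576.3, -35.6, 192.7]
tcp_rot: [-0.001, 0.624, 0.782, -0.001]
contact_force: [-0.3, 0.0, -0.8]
width: -0.1
finger_force: 0.0
```

```bash
python3 - <<'E'
from h import *
go(601.5,-141,190,12.8)
im,d,P,T,o=wcloud()
m=(d>0)&(abs(T[...,0])<14)&(abs(T[...,1])<40)&(T[...,2]<-15)&(T[...,2]>-90)
q=T[m]; print("finger end",np.sort(q[:,2])[::-1][:200:20].round(1)); k=q[q[:,2]>np.percentile(q[:,2],98)]; print(k.mean(0),k.min(0),k.max(0))
im,d,P=cloud('scene'); D=P[...,:2]-[601.5,-141.]; s=D@[.2215,-.9752]+30; n=D@[.9752,.2215]
m=(d>0)&(s>-90)&(s<12)&(abs(n)<35)&(P[...,2]>44.0)&(P[...,2]<56)
print("plaque s",np.percentile(s[m&(abs(n)<20)],[1,5,50]),m.sum(), np.percentile(n[m&(s<-16)],[2,98]))
save('s5',cv2.resize(im[170:260,230:370],(800,514)))
E
```

```text
t 16.43 pos [576.3 -35.6 192.7] yang 12.8 tilt [-0.0035  0.     -1.    ] trans [-0.542   0.0059  0.0131] yaw 0.0 F [-0.35  0.02 -0.75] w -0.1 q [-0.22  0.42  0.28  1.96 -0.16  0.78  0.37]
finger end [-38.5 -39.2 -39.7 -40.3 -41.4 -42.  -42.6 -43.3 -43.8 -44.3]
[ 1.06108390e+01 -3.53702787e-02 -4.05119619e+01] [  6.94245959 -11.40430247 -42.50094931] [ 12.18319412  11.39411327 -38.46502391]
plaque s [-54.62889074 -51.87041148 -21.39174575] 313 [-21.79348181  27.39951015]
```

View pics/s5.png

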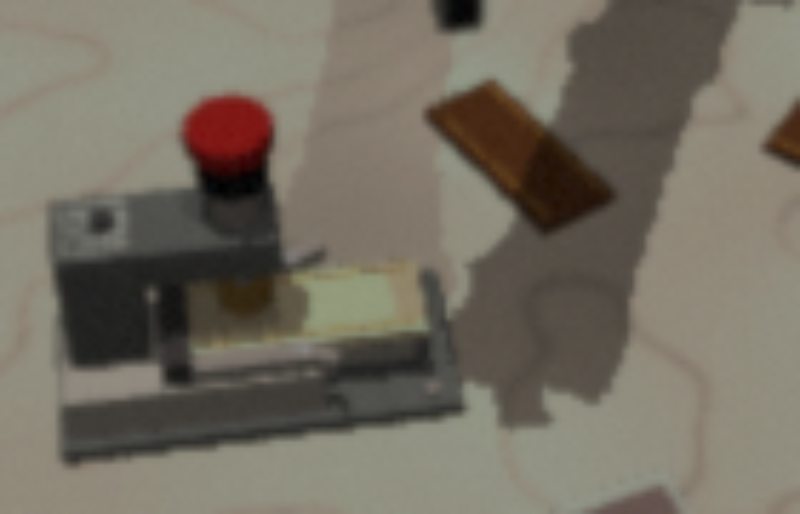

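The crop shows the plaque lying home: near end at (425,300), far end at the back stop (188,320), with the cap up at (228,130). Next I go over the cap with the fingers shut.

Request:
{"fn": "step_arm", "kwargs": {"translation": [[-0.2,0.002,0],[-0.4,0.004,0.03],[-0.542,0.006,0.1],[-0.542,0.006,0.1],[-0.542,0.006,0.1]], "yaw": [0,0,0,0,0], "fingers": [0,0,0,0,0]}}

```text
t: 17.15
ee_pos: [602.5, -140.6, 173.8]
tcp_rot: [-0.001, 0.624, 0.781, -0.0]
contact_force: [-0.1, -0.2, -0.1]
width: -0.0
finger_force: 0.0
```

```bash
python3 -c "
from h import *
go(601.5,-141,145,12.8); press()
im,d,P,T,o=wcloud(); g=(im[...,0]>2*im[...,1])&(im[...,0]>80)&(abs(P[...,2]-178)<8)&(d>0)
print(g.sum(), T[g].min(0),T[g].max(0)) if g.any() else None
m=(d>0)&(abs(T[...,0])<14)&(abs(T[...,1])<15)&(T[...,2]>-60)
print(np.histogram(T[m][:,2],20))
"
```

```text
t 17.15 pos [ 602.5 -140.6  173.8] yang 12.79 tilt [-0.0013  0.0011 -1.    ] trans [-0.0012 -0.0052  0.1439] yaw -0.0 F [-0.14 -0.21 -0.11] w -0.0 q [-0.04  0.5   0.27  1.88 -0.18  0.78  0.56]
t 17.15 tcp s 29.79 n 1.08 z 173.79 ang err -0.01 Fs 0.17 Fn -0.18 Fz -0.11 plaque s 71.4
2452 [-13.76481984 -23.68745684  -6.99655984] [20.49288972 19.25458379 -1.52176555]
(array([ 573,  455,   70,    0,    0, 1437,   93,    0,    5,   19,    0,
         31,  274,    0,    0,    0,    0,    0,   11,  139]), array([-59.97537267, -50.64241584, -41.309459  , -31.97650217,
       -22.64354534, -13.31058851,  -3.97763167,   5.35532516,
        14.68828199,  24.02123882,  33.35419565,  42.68715249,
        52.02010932,  61.35306615,  70.68602298,  80.01897981,
        89.35193665,  98.68489348, 108.01785031, 117.35080714,
       126.68376398]))
```

Request:
{"fn": "step_arm", "kwargs": {"translation": [[-0.005,-0.009,0.05],[-0.005,-0.009,0.1],[-0.005,-0.009,0.13],[-0.005,-0.009,0.13]], "yaw": [0,0,0,0], "fingers": [0,0,0,0]}}

```text
t: 17.7
ee_pos: [600.8, -142.6, 147.6]
tcp_rot: [-0.001, 0.624, 0.781, -0.0]
contact_force: [-0.9, 0.1, 0.5]
width: 0.1
finger_force: 0.0
```

```bash
python3 -c "
from h import *
press()
"
```

```text
t 17.7 tcp s 31.4 n -1.06 z 147.62 ang err -0.01 Fs -0.34 Fn -0.85 Fz 0.5 plaque s 73.0
```

Request:
{"fn": "step_arm", "kwargs": {"translation": [[0,0.002,0.015],[0,0.002,0.03],[0,0.002,0.03]], "yaw": [0,0,0], "fingers": [0,0,0]}}

```text
t: 18.08
ee_pos: [602.2, -142.9, 142.7]
tcp_rot: [0.0, 0.624, 0.781, 0.0]
contact_force: [0.3, 0.7, 1.1]
width: -0.2
finger_force: 0.9
```

Request:
{"fn": "step_arm", "kwargs": {"translation": [[0,0,0.01],[0,0,0.02],[0,0,0.02]], "yaw": [0,0,0], "fingers": [0,0,0]}}

```text
t: 18.45
ee_pos: [602.1, -142.9, 138.5]
tcp_rot: [0.0, 0.624, 0.781, 0.0]
contact_force: [0.2, 1.2, 3.1]
width: -0.0
finger_force: 1.2
```

Request:
{"fn": "step_arm", "kwargs": {"translation": [[0,0,0.01],[0,0,0.02],[0,0,0.02]], "yaw": [0,0,0], "fingers": [0,0,0]}}

```text
t: 18.82
ee_pos: [602.1, -142.9, 134.4]
tcp_rot: [0.0, 0.624, 0.781, 0.0]
contact_force: [1.2, 0.6, 2.9]
width: -0.2
finger_force: 1.5
```

Request:
{"fn": "step_arm", "kwargs": {"translation": [[0,0,0.01],[0,0,0.015],[0,0,0.015]], "yaw": [0,0,0], "fingers": [0,0,0]}}

```text
t: 19.2
ee_pos: [602.2, -142.9, 131.7]
tcp_rot: [0.0, 0.624, 0.781, 0.0]
contact_force: [0.6, -0.4, 6.2]
width: -0.0
finger_force: 2.6
```

Request:
{"fn": "step_arm", "kwargs": {"translation": [[0,0,0.005],[0,0,0.01],[0,0,0.01]], "yaw": [0,0,0], "fingers": [0,0,0]}}

```text
t: 19.58
ee_pos: [602.2, -143.0, 129.9]
tcp_rot: [0.0, 0.624, 0.781, 0.0]
contact_force: [0.7, 0.6, 6.1]
width: 0.1
finger_force: 3.0
```

Request:
{"fn": "step_arm", "kwargs": {"translation": [[0,0,0.005],[0,0,0.01],[0,0,0.01]], "yaw": [0,0,0], "fingers": [0,0,0]}}

```text
t: 19.95
ee_pos: [602.2, -142.9, 128.0]
tcp_rot: [0.0, 0.624, 0.781, 0.0]
contact_force: [-0.3, 1.6, 6.8]
width: 0.1
finger_force: 3.5
```

Request:
{"fn": "step_arm", "kwargs": {"translation": [[0,0,0.005],[0,0,0.01],[0,0,0.01]], "yaw": [0,0,0], "fingers": [0,0,0]}}

```text
t: 20.32
ee_pos: [602.2, -142.9, 126.1]
tcp_rot: [0.0, 0.624, 0.781, 0.0]
contact_force: [-0.2, 0.2, 7.7]
width: -0.5
finger_force: 3.9
```

Request:
{"fn": "step_arm", "kwargs": {"translation": [[0,0,0.005],[0,0,0.01],[0,0,0.01]], "yaw": [0,0,0], "fingers": [0,0,0]}}

```text
t: 20.7
ee_pos: [602.2, -142.9, 124.4]
tcp_rot: [0.0, 0.624, 0.781, 0.0]
contact_force: [0.1, 0.5, 8.3]
width: -0.1
finger_force: 4.3
```

Request:
{"fn": "step_arm", "kwargs": {"translation": [[0,0,0.005],[0,0,0.01],[0,0,0.01]], "yaw": [0,0,0], "fingers": [0,0,0]}}

```text
t: 21.08
ee_pos: [602.2, -142.9, 123.9]
tcp_rot: [0.0, 0.624, 0.781, 0.001]
contact_force: [-2.5, 0.9, 17.8]
width: 0.3
finger_force: 8.8
```

The force jumped to 17.8 N over 0.5 mm, so it is on the stop. Hold.

Request:
{"fn": "step_arm", "kwargs": {"translation": [[0,0,0],[0,0,0],[0,0,0],[0,0,0],[0,0,0]], "yaw": [0,0,0,0,0], "fingers": [0,0,0,0,0]}}

```text
t: 21.7
ee_pos: [602.2, -142.9, 123.9]
tcp_rot: [0.0, 0.624, 0.781, 0.001]
contact_force: [-2.7, 1.3, 17.6]
width: -0.3
finger_force: 8.8
```

Request:
{"fn": "step_arm", "kwargs": {"translation": [[0,0,0],[0,0,0],[0,0,0],[0,0,0],[0,0,0]], "yaw": [0,0,0,0,0], "fingers": [0,0,0,0,0]}}

```text
t: 22.32
ee_pos: [602.3, -142.9, 123.9]
tcp_rot: [0.0, 0.624, 0.781, 0.001]
contact_force: [-2.9, 1.4, 17.8]
width: -0.2
finger_force: 8.8
```

Request:
{"fn": "step_arm", "kwargs": {"translation": [[0,0,-0.02],[0,0,-0.05],[0,0,-0.08],[0,0,-0.12],[0,0,-0.2]], "yaw": [0,0,0,0,0], "fingers": [0,0,0,0,0]}}

```text
t: 22.95
ee_pos: [599.6, -142.3, 160.6]
tcp_rot: [-0.002, 0.624, 0.781, -0.001]
contact_force: [0.0, 0.3, 0.4]
width: -0.1
finger_force: 0.0
```

Request:
{"fn": "step_arm", "kwargs": {"translation": [[0,0,-0.1],[0,0,-0.3],[0.2,0,-0.3],[0.5,0,-0.3],[0.7,0,-0.3]], "yaw": [0,0,0,0,0], "fingers": [0,0,0,0,0]}}

```text
t: 23.58
ee_pos: [569.0, -3.4, 221.5]
tcp_rot: [-0.001, 0.623, 0.782, -0.0]
contact_force: [0.5, -0.3, 0.2]
width: -0.4
finger_force: 0.0
```

```bash
python3 - <<'E'
from h import *
press()
for c in("scene","side"):
    im,d,P=cloud(c); D=P[...,:2]-[601.5,-141.]; s=D@[.2215,-.9752]+30; n=D@[.9752,.2215]
    m=(d>0)&(s>-90)&(s<12)&(abs(n)<20)&(P[...,2]>44.0)&(P[...,2]<56); im=im.astype(int)
    k=(d>0)&(np.hypot(*np.moveaxis(D,-1,0))<26)&(im[...,0]>2*im[...,1])&(im[...,0]>80)&(P[...,2]>130)
    print(c,"plaque s",np.percentile(s[m],[1,5]).round(1),"z",np.median(P[m][:,2]).round(1),"cap z",np.percentile(P[k][:,2],[50,95]).round(1))
E
```

```text
t 23.57 tcp s -111.4 n -1.26 z 221.5 ang err 0.09 Fs 0.44 Fn 0.42 Fz 0.18 plaque s -69.8
scene plaque s [-54.7 -51.9] z 47.3 cap z [177.1 178.5]
side plaque s [-60.2 -58.6] z 47.7 cap z [176.9 178.3]
```

Request:
{"fn": "step_arm", "kwargs": {"translation": [[0,0,0],[0,0,0],[0,0,0],[0,0,0]], "yaw": [0,0,0,0], "fingers": [0,0,0,0]}}

```text
t: 24.18
ee_pos: [570.8, -7.3, 221.4]
tcp_rot: [0.0, 0.625, 0.781, -0.0]
contact_force: [-0.6, -0.8, -0.5]
width: -0.1
finger_force: 0.0
```

```bash
python3 -c "
from h import *
print(ctrl.hand_in())"
```

```text
the job is handed in; nothing more can be done
None
```

I handed the job in at about 24 s: the plaque is home against the back stop, the cap was held on its depth stop at about 17.8 N for over a second and is back up at 178 mm, and nothing else was touched as far as I saw.

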